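Let one tin of tea out of the gravity dispenser

TASK

Let one tin out of the sloping tin dispenser: with the fingertips press the rubber-topped paddle at the end of its rocking lever all the way down, and keep it down until the front tin has rolled out under the raised gate and come to rest against the front lip. Then let the lever come fully back up, so that the gate shuts and the next tin rolls up to it, and take the hand away. Do not touch the gate or the tins, and leave the other things on the table where they stand.

Things in the scene. Friction and masses are not known exactly. Their poses are not given: they have to be found in the camera images.
- dispenser: Tin dispenser fixed to the table, 236 mm long, below 0.15 m high: a straight white sheet-steel chute 72 mm wide with low sides on a grey base plate, sloping 0.22 rad down to its own -x end, where an upright lip 34 mm high stops the tins. Tins lie crosswise in it and roll downhill. Origin: on the table under the middle of the base plate; x uphill along the chute, y to its left, z up; its yaw varies.
- rocker (a joint): Dark steel lever pivoted across the chute at (-0.022, 0, 0.081) m in the dispenser's frame, gate at one end, paddle at the other. rad: 0 at rest (paddle up, gate shut, return spring), growing to 0.70 at the stop as the paddle is pressed. About 3 N on the paddle start it, 8 N reach the stop. A tin passes from about 0.55 on, while a second roller holds the others back; let go, it returns by itself.
- paddle: Steel plate with ribbed black rubber tread, 44 mm along the chute by 50 mm across, on the dispenser's right (-y). Origin: centre of the tread's top. In the dispenser's frame at (0.054, -0.080, 0.134) m at rest, uphill edge high (slope 0.35 rad); at (0.071, -0.080, 0.073) m at the stop, sloping the other way: it sinks 61 mm and moves 17 mm uphill. The lever's side arm is 38 mm inward of its centre.
- gate: The gate: an upright steel plate 76 mm wide and 27 mm high with a 7 mm roller along its lower edge, across the chute on the other end of the lever. Origin: middle of the roller's axis, 42 mm off the chute floor when shut; it swings up to 60 mm. Not to be touched.
- tin_1: Front tin: plain steel tea tin with a slip lid, 54 mm diameter, 62 mm long, lying crosswise against the shut gate. Origin: centre of the tin; y along its axis.
- tin_2: Second tin, the same kind, lying behind the front tin in the chute. Origin: centre of the tin.
- tin_3: Third tin, the same kind, lying uphill of the second. Origin: centre of the tin.
- front_lip (a point): Where the centre of a tin lies when it rests against the front lip of the chute: (-0.091, 0, 0.060) m in the dispenser's frame.
- gate_place (a point): Where the centre of a tin lies when it rests against the shut gate.
- second_place (a point): Where the centre of the next tin behind lies.
- jar_low: Bystander: square glass tea jar with steel lid, 64 mm wide, 78 mm high, beside the dispenser on its left. Origin: centre of its underside.
- jar_tall: Bystander: square glass tea jar with steel lid, 66 mm wide, 105 mm high, on the left of the table. Origin: centre of its underside.
- jar_mid: Bystander: square glass tea jar with steel lid, 62 mm wide, 90 mm high, on the right of the table. Origin: centre of its underside.
- caddy: Bystander: upright round steel caddy, 73 mm diameter, 88 mm high, behind the uphill end of the dispenser. Origin: centre of its underside.
- tea_cup: Bystander: tea cup, 82 mm across, 58 mm high, on the dispenser's right, 100 to 145 mm downhill of the paddle. Origin: centre of its underside.
- saucer: Bystander: flat dark wooden saucer, 112 mm across, 16 mm high. Origin: centre of its underside.
- teaspoon: Bystander: steel teaspoon 130 mm long lying on the table.
Not all that is in view belongs to the job. What is shaped like the tin_3 but pink is not meant.

How it is judged:
By the outcome, as a careful person would: the job done as asked, in the order asked, and still so for the second after the job is handed in, with the robot touching nothing.
It also fails if it takes over 35 s, if anything falls off the work surface, if the arm or the gripper's body presses on something with over 40 N, if the wrist force passes 120 N, or if a joint passes its speed limit or range.

ROBOT

A 7-joint arm with a two-finger parallel gripper is mounted at the origin on the work surface. World frame = base frame: x ahead of the robot, y to its left, z up, the work surface at z = 0. Lengths are in m, angles in rad, forces in N, time in s.
With the tool pointing down it reaches from about 0.4 to 0.875 m from the base axis. Payload 19.3 kg.
Tool frame: the origin (TCP) lies at the very end of the fingers, on their centre line; the grasp point (between the pads) lies 19 mm behind it; z points along the fingers, y is the line along which they close (so a half turn about z gives the same grasp; the last joint's range is limited). The gripper opens to 85 mm and grips with 20 to 120 N. Pads are 22 mm wide; open, the fingers measure 114 mm over their backs; the gripper's body (76 mm by 85 mm) begins 54 mm behind the grasp point. The pads swing forward as they close: fully open they stand 13 mm farther back than shut.
Start: joints at [-1.341, 0.521, -0.036, 1.599, 0.021, 1.021, -0.113], TCP at [0.185, 0.597, 0.199] pointing down, gripper open.
Joint ranges: [-2.91, 2.91], [-0.3, 2.13], [-1.5, 1.42], [0.17, 2.43], [-1.26, 4.41], [0.16, 1.93], [-2.52, 2.52]. Speed limits (rad/s): [1.89, 1.89, 2.39, 2.39, 3.01, 3.01, 3.01].

INTERFACE

Orientations are given as [roll, pitch, yaw] about the fixed x, y, z axes, in that order (R = Rz(yaw) Ry(pitch) Rx(roll)).
In Python, from workcell import bot gives the robot as it stands.
- The arm moves only by the tool carry_out, never from a script. Its argument "rows" is a list that holds one entry, the list of rows, each a list of 4 numbers: the shift along the tool's x, y, z in m, then the turn about the tool's z in degrees. In form: [[[x, y, z, twist], ...]]. A call has 1 to 12 rows; each row is the pose to reach, as a shift and turn from the pose commanded when the call began, along the tool's axes at that moment; what a row does not reach only later rows make up. A row lasts 1/12 s, in which the tool goes at most 41.7 mm and 7.16 degrees, less where a joint would pass 70% of its speed; a pose out of reach is approached as far as the arm can. A call with a gripper value outside its range is refused whole. "grip" is the finger opening in m, from 0 to 0.0854, set as the call begins (left out, the last holds). The fingers move at their own pace and stop on an object; "grip_force" is the grip in N (left out, the last holds). Time passes only in rows, so rows that repeat a pose let the fingers close. It gives the time, the measured TCP pose, the force, the opening and the grip force at its end, in the units of the state.
- bot.observe(): the state, without advancing time (a new reading comes with each control period).
- bot.grab_frame(name): name is "scene" or "top"; returns a dict with "pixels" (480x640x3 uint8, red, green, blue), "K" (3x3 intrinsics, pixels), "pose" (4x4, takes a point from camera to world coordinates). Camera axes: x right, y down, z forward; pixel columns grow to the right and rows downward; lengths in m; the calibration is good to about 2 mm. A picture is of the moment at which its call begins. There is no depth.
- bot.job_done(): hands the job in; it is judged then, once.
Trained networks look in a picture, given as the dict that the camera call returned (one of the last four; its "shot" number tells which), for a name from the list of things; names that differ only in an ending like _2 or _b are one class to them, and where a whole thing is asked for, a point or a joint stands for the part that bears it (a point fixed in the world has none). Each returns a list of dicts, best first, with "conf" (0 to 1); they miss things now and then, are a little off and sometimes report something else, mostly with a low value. They report only what shows in the picture. A call takes as long as a camera call. They do not tell look-alikes from the thing itself.
- bot.look_for(picture, label): "position" ([column, row] in pixels, amid what is visible of it).
- bot.regions_of(picture, label): "region" (480x640 bool, what is visible of it) and "position" ([column, row] in pixels, amid what is visible of it).
- bot.spot_point(picture, label): "position" ([column, row] in pixels: a listed point, or the origin of a listed thing).
The state is a dict: "clock": time; "qpos": joint angles; "qd": joint speeds; "joint_efforts": joint torques, N m; "position": TCP position; "tool_rot": TCP orientation; "force": force on the tool from outside, world axes, zero at the start; "moment": the same for the moment, N m; "grip_width": finger opening in m; "finger_force": force on a finger pad.
Only numpy, scipy, OpenCV 4.12 (cv2) and the standard library are available. Lean on these libraries where they do the work, as an engineer would, in place of code of your own. Each camera call takes 0.05 s, during which the arm holds its last target. There are 200 camera calls.

## Working session

There is one attempt and no reset: what is moved stays moved. The work goes in short steps, Python scripts to look and compute and a tool call to move; the robot and the scene stay as the last step left them, time stands still between calls to the robot, and variables do not carry over. Pictures are saved under pics/ and viewed, at most 13 in all, crops included, and the job is handed in when it is done.

Besides the shell and the picture viewer there is one more tool, called by a JSON object that holds its "op" and its "data", one argument or row to a line. carry_out: Moves the arm, as the interface text tells. Its arguments: {"type":"object","properties":{"rows":{"type":"array","items":{"type":"array","items":{"type":"array","items":{"type":"number"}}}},"grip":{"type":"number"},"grip_force":{"type":"number"}},"required":["rows"]}

```bash
mkdir -p pics
cat > h.py <<'E'
import numpy as np, cv2
from workcell import bot
def save(p,n): cv2.imwrite('pics/'+n,p['pixels'][:,:,::-1])
def ray(p,uv):
    d=np.linalg.inv(p['K'])@[uv[0],uv[1],1]; return p['pose'][:3,3],p['pose'][:3,:3]@d
def at_z(p,uv,z):
    o,d=ray(p,uv); return o+d*(z-o[2])/d[2]
def tri(a,ua,b,ub):
    o1,d1=ray(a,ua);o2,d2=ray(b,ub)
    s=np.linalg.lstsq(np.c_[d1,-d2],o2-o1,rcond=None)[0]
    x,y=o1+s[0]*d1,o2+s[1]*d2
    return (x+y)/2,np.linalg.norm(x-y)
def proj(p,X):
    q=np.linalg.inv(p['pose'])@np.append(X,1); u=p['K']@q[:3]; return u[:2]/u[2]
E
python3 - <<'E'
from h import *
np.set_printoptions(precision=3,suppress=True)
s=bot.grab_frame('scene');t=bot.grab_frame('top')
save(s,'s1.png');save(t,'t1.png')
for l in ['dispenser','paddle','gate','tin_1','front_lip','tea_cup','jar_low','caddy','jar_mid']:
    a=bot.spot_point(s,l);b=bot.spot_point(t,l)
    print(l,[(np.round(x['position']),round(x['conf'],2)) for x in a[:4]],[(np.round(x['position']),round(x['conf'],2)) for x in b[:4]])
    if a and b: print('   ',*tri(s,a[0]['position'],t,b[0]['position']))
o=bot.observe();print(o['position'],o['tool_rot'],o['grip_width'],o['clock'])
E
```

```text
dispenser [] [(array([323., 258.]), 0.78), (array([135., 286.]), 0.69)]
paddle [(array([271., 216.]), 0.83), (array([327., 306.]), 0.35)] [(array([356., 226.]), 0.56)]
    [ 0.566 -0.075  0.145] 0.011464223689744892
gate [(array([335., 225.]), 0.72)] [(array([320., 267.]), 0.49)]
    [0.468 0.009 0.103] 0.006447439361190973
tin_1 [(array([217., 245.]), 0.93), (array([395., 298.]), 0.85), (array([310., 343.]), 0.82), (array([290., 259.]), 0.79)] [(array([323., 215.]), 0.96), (array([267., 186.]), 0.92), (array([321., 235.]), 0.83), (array([317., 260.]), 0.8)]
    [ 0.646 -0.045  0.138] 0.1562875165152995
front_lip [(array([345., 222.]), 0.71), (array([159., 198.]), 0.17)] []
tea_cup [(array([299., 219.]), 0.84)] [(array([370., 282.]), 0.71)]
    [ 0.459 -0.117 -0.003] 0.007354127260047266
jar_low [(array([328., 304.]), 0.84)] [(array([285., 226.]), 0.83)]
    [0.582 0.104 0.012] 0.0053233717479034244
caddy [(array([247., 328.]), 0.67)] [(array([319., 171.]), 0.95)]
    [0.741 0.025 0.005] 0.004513682235267133
jar_mid [(array([162., 198.]), 0.65)] [(array([487., 213.]), 0.9), (array([318., 238.]), 0.32), (array([135., 285.]), 0.28)]
    [ 0.659 -0.406 -0.006] 0.0030699453595146396
[0.185 0.597 0.199] [-3.142  0.     2.842] 0.08542099151907648 1.0
```

View pics/s1.png

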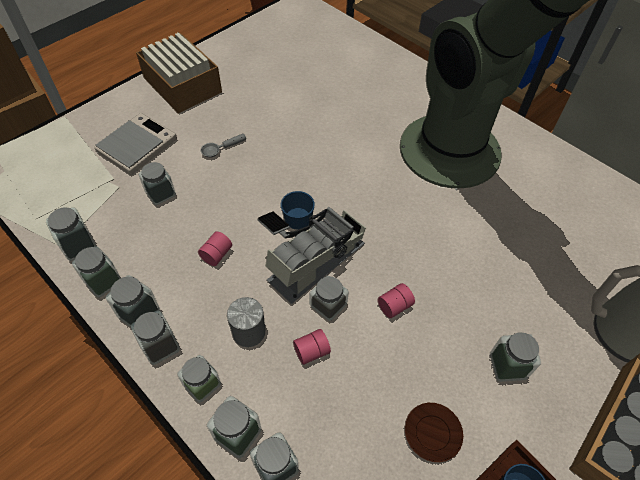

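View pics/t1.png

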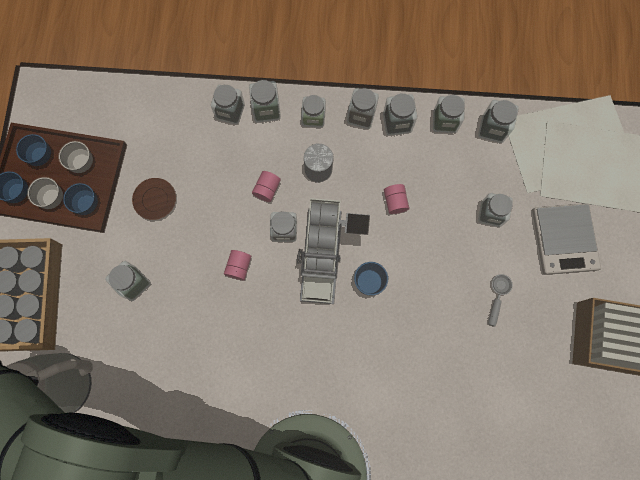

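The scene view shows the paddle as the black plate at (271,222); the top view has it at (358,224). The three steel tins are in the chute at top (321,213)-(318,258), with the front end toward the robot. Look-alikes are the pink tins at top (267,186), (238,264) and (397,198), plus the dark scale display at (572,263). I choose the black plate attached to the dispenser, just uphill of the blue cup at (370,280).

Run:
```python
from h import *
np.set_printoptions(precision=3,suppress=True)
s=bot.grab_frame('scene');t=bot.grab_frame('top')
def c(p,x0,y0,x1,y1):
    m=np.zeros((480,640),np.uint8); m[y0:y1,x0:x1]=(p['pixels'][y0:y1,x0:x1].max(2)<45)
    n,l,st,ce=cv2.connectedComponentsWithStats(m); i=1+st[1:,4].argmax()
    r=cv2.minAreaRect(np.argwhere(l==i)[:,::-1].astype(np.float32)); print(ce[i],st[i],r); return ce[i]
print('paddle',*tri(s,c(s,255,205,292,240),t,c(t,343,210,375,240)))
for n,p in(('s',s),('t',t)):
  for l in('dispenser','paddle'):
    r=bot.regions_of(p,l)
    for q in r[:2]: print(n,l,q['conf'],q['position'],cv2.minAreaRect(np.argwhere(q['region'])[:,::-1].astype(np.float32)))
a=cv2.resize(t['pixels'][185:315,270:400],(560,560),interpolation=cv2.INTER_CUBIC)
cv2.imwrite('pics/t2.png',a[:,:,::-1])
# yaw from chute edges on the top view
print(at_z(t,(313,200),.1),at_z(t,(303,301),.05),at_z(t,(341,201),.1),at_z(t,(334,302),.05))
```

```text
[275.485 221.052] [258 212  34  20 406] ((275.286865234375, 220.84423828125), (19.182044982910156, 32.351802825927734), 76.75948333740234)
[351. 214.] [351 214   1   1   1] ((351.0, 214.0), (0.0, 0.0), 0.0)
paddle [ 0.583 -0.054  0.166] 0.005335620399215532
s dispenser 0.65 [313.5, 258.1] ((302.87054443359375, 237.1735382080078), (88.62730407714844, 108.60293579101562), 50.300926208496094)
s paddle 0.92 [273.5, 220.7] ((274.41156005859375, 224.04232788085938), (34.90690612792969, 18.155101776123047), 37.87498474121094)
t dispenser 0.79 [327.5, 256.4] ((330.1409606933594, 252.65081787109375), (63.329376220703125, 107.59123229980469), 13.240520477294922)
t paddle 0.45 [346.3, 233.5] ((337.6206970214844, 248.44827270507812), (39.197471618652344, 88.52649688720703), 48.36646270751953)
[0.631 0.033 0.1  ] [0.395 0.04  0.05 ] [ 0.633 -0.033  0.1  ] [ 0.398 -0.033  0.05 ]
```

View pics/t2.png

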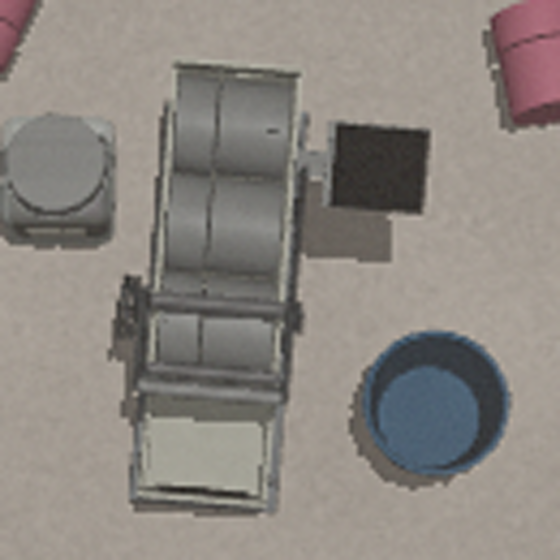

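The crop confirms the black tread, centred at crop (379,168), i.e. top (358,224). Its shadow and the cup are clear of it.

Run:
```python
from h import *
np.set_printoptions(precision=3,suppress=True)
t=bot.grab_frame('top');s=bot.grab_frame('scene')
f=lambda x,y:(270+(x+.5)/4.308-.5,185+(y+.5)/4.308-.5)
for a,b,z in(((176,66),(299,73),.12),((150,303),(290,312),.095),((140,385),(285,393),.1),((131,503),(275,512),.06)):
    A,B=at_z(t,f(*a),z),at_z(t,f(*b),z); d=A-B; print('yaw',np.arctan2(-d[0],d[1]),(A+B)/2)
P=at_z(t,f(379,168),.134);print('paddle',P)
for c,z in(((333,123),.1415),((430,129),.1415),((422,213),.1265),((327,205),.1265)):print(at_z(t,f(*c),z))
print('in scene',proj(s,P))
save({'pixels':cv2.resize(s['pixels'][180:300,240:380],(700,600),interpolation=cv2.INTER_CUBIC)},'s2.png')
```

```text
yaw 0.012203445685171082 [0.625 0.005 0.12 ]
yaw 0.006171736044440189 [0.498 0.006 0.095]
yaw 0.015906314448712166 [0.452 0.006 0.1  ]
yaw 0.009267573026813402 [0.393 0.007 0.06 ]
paddle [ 0.572 -0.074  0.134]
[ 0.593 -0.048  0.142]
[ 0.593 -0.099  0.141]
[ 0.551 -0.099  0.127]
[ 0.551 -0.048  0.127]
in scene [272.601 221.431]
```

View pics/s2.png

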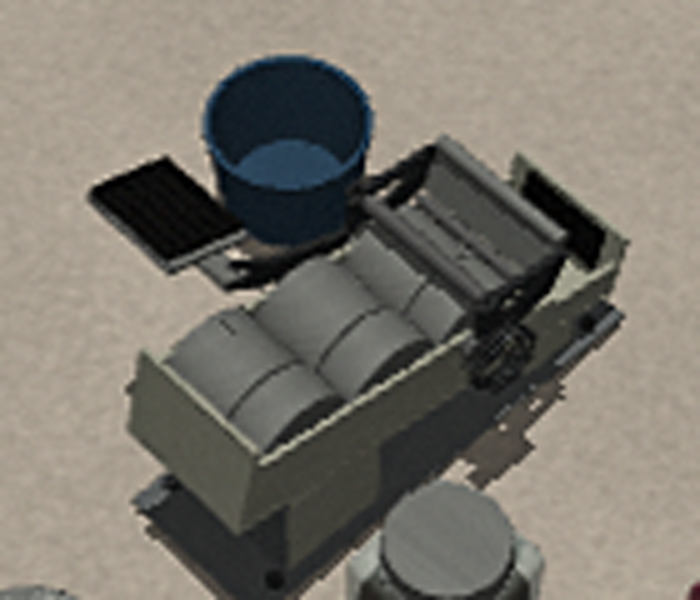

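{"op": "carry_out", "data": {
  "rows": [
    [[-0.02, -0.018, -0.03, -1.5], [-0.046, -0.044, -0.05, -3], [-0.074, -0.07, -0.05, -4.5], [-0.102, -0.096, -0.05, -6], [-0.13, -0.122, -0.05, -7.5], [-0.158, -0.148, -0.05, -9], [-0.186, -0.174, -0.05, -10.5], [-0.214, -0.2, -0.05, -12], [-0.242, -0.226, -0.05, -13.5], [-0.27, -0.252, -0.05, -15], [-0.298, -0.278, -0.05, -16.5], [-0.326, -0.304, -0.05, -17.2]]
  ],
  "grip": 0
}}

```text
clock: 2.4
position: [0.4069, 0.2086, 0.2497]
tool_rot: [3.141, 0.001, -3.14]
force: [0.9, 1.4, -0.3]
grip_width: -0.0001
finger_force: 0.0
```

{"op": "carry_out", "data": {
  "rows": [
    [[-0.018, -0.032, 0, 0], [-0.036, -0.064, 0, 0], [-0.054, -0.096, 0, 0], [-0.072, -0.128, 0, 0], [-0.09, -0.16, 0, 0], [-0.108, -0.192, 0, 0], [-0.126, -0.224, 0, 0], [-0.144, -0.256, 0, 0], [-0.16, -0.28, 0.01, 0], [-0.165, -0.288, 0.04, 0], [-0.165, -0.288, 0.07, 0], [-0.165, -0.288, 0.09, 0]]
  ]
}}

```text
clock: 3.4
position: [0.5706, -0.0784, 0.1569]
tool_rot: [-3.141, -0.002, 3.141]
force: [0.5, 1.1, -1.0]
grip_width: 0.0007
finger_force: 0.0
```

Run:
```python
from h import *
o=bot.observe();print(o['clock'],o['position'],o['force'])
s=bot.grab_frame('scene')
print(proj(s,o['position']))
save({'pixels':cv2.resize(s['pixels'][150:270,210:370],(800,600),interpolation=cv2.INTER_CUBIC)},'s3.png')
```

```text
3.4 [ 0.57064734 -0.07837511  0.1569149 ] [ 0.48828118  1.14523602 -1.03412655]
[271.02283239 213.43374349]
```

View pics/s3.png

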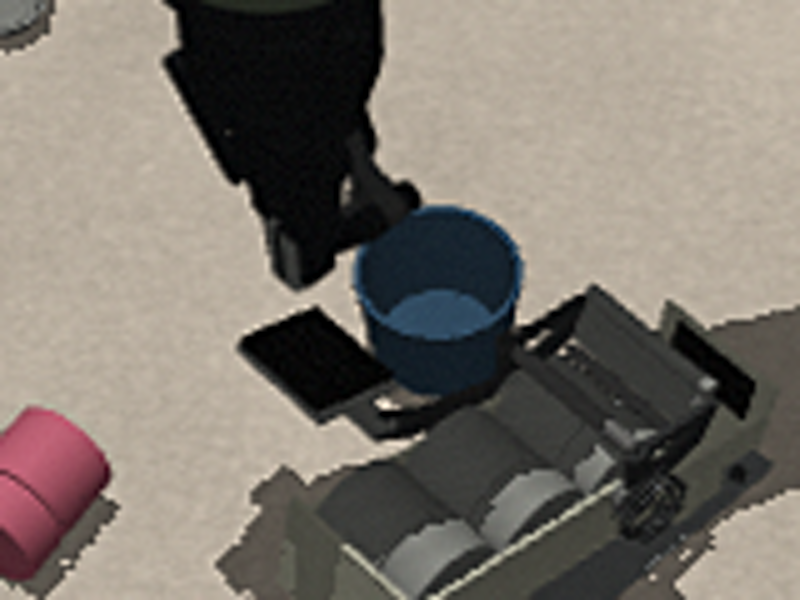

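The fingertips, at crop (297,290), are just above the tread, centred at (318,362).

{"op": "carry_out", "data": {
  "rows": [
    [[0, 0, 0.005, 0], [-0.001, 0, 0.01, 0], [-0.002, 0, 0.015, 0], [-0.004, 0, 0.02, 0], [-0.005, 0, 0.025, 0], [-0.005, 0, 0.025, 0]]
  ]
}}

```text
clock: 3.95
position: [0.5764, -0.0774, 0.1339]
tool_rot: [3.142, -0.0, -3.141]
force: [-0.5, 0.6, -0.1]
grip_width: 0.0002
finger_force: 0.0
```

Run:
```python
from h import *
o=bot.observe();print(o['clock'],o['position'],o['force'])
s=bot.grab_frame('scene');t=bot.grab_frame('top')
print(proj(s,o['position']),proj(t,o['position']))
r=lambda a:cv2.resize(a,(400,400),interpolation=cv2.INTER_CUBIC)
save({'pixels':np.hstack([r(s['pixels'][160:260,230:330]),r(t['pixels'][180:280,300:400])])},'s4.png')
```

```text
3.95 [ 0.57643773 -0.07738657  0.1338947 ] [-0.46322864  0.56632605 -0.0689174 ]
[269.89651591 221.76422898] [359.19247466 221.75636379]
```

View pics/s4.png

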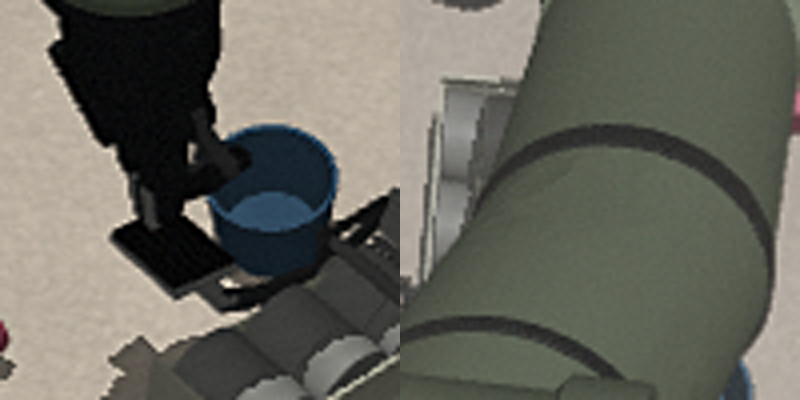

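The fingertip is over the tread at crop (160,228), with almost no force yet. I'm pressing on, following the paddle's arc.

{"op": "carry_out", "data": {
  "rows": [
    [[-0.002, 0, 0.006, 0], [-0.004, 0, 0.012, 0], [-0.007, 0, 0.018, 0], [-0.009, 0, 0.024, 0], [-0.01, 0, 0.03, 0], [-0.011, 0, 0.036, 0], [-0.011, 0, 0.042, 0], [-0.012, 0, 0.048, 0], [-0.012, 0, 0.052, 0], [-0.012, 0, 0.056, 0], [-0.012, 0, 0.056, 0]]
  ]
}}

```text
clock: 4.97
position: [0.5882, -0.0776, 0.0777]
tool_rot: [-3.142, -0.001, -3.141]
force: [1.5, 0.2, 3.9]
grip_width: -0.0003
finger_force: 2.1
```

{"op": "carry_out", "data": {
  "rows": [
    [[0, 0, 0.003, 0], [0, 0, 0.006, 0], [0, 0, 0.008, 0], [0, 0, 0.008, 0]]
  ]
}}

```text
clock: 5.3
position: [0.5888, -0.0776, 0.0705]
tool_rot: [-3.142, 0.001, -3.141]
force: [3.7, 0.2, 6.1]
grip_width: -0.0
finger_force: 2.8
```

{"op": "carry_out", "data": {
  "rows": [
    [[0, 0, 0.002, 0], [0, 0, 0.004, 0], [0, 0, 0.006, 0], [0, 0, 0.006, 0]]
  ]
}}

```text
clock: 5.63
position: [0.589, -0.0776, 0.0646]
tool_rot: [-3.141, 0.001, -3.141]
force: [4.9, -0.4, 5.6]
grip_width: -0.0001
finger_force: 3.1
```

Run:
```python
from h import *
o=bot.observe();print(o['clock'],o['position'],o['force'])
s=bot.grab_frame('scene')
save({'pixels':cv2.resize(s['pixels'][170:290,230:390],(800,600),interpolation=cv2.INTER_CUBIC)},'s5.png')
```

```text
5.6333 [ 0.58896072 -0.07756297  0.06464751] [ 4.91481026 -0.37661011  5.57391536]
```

View pics/s5.png

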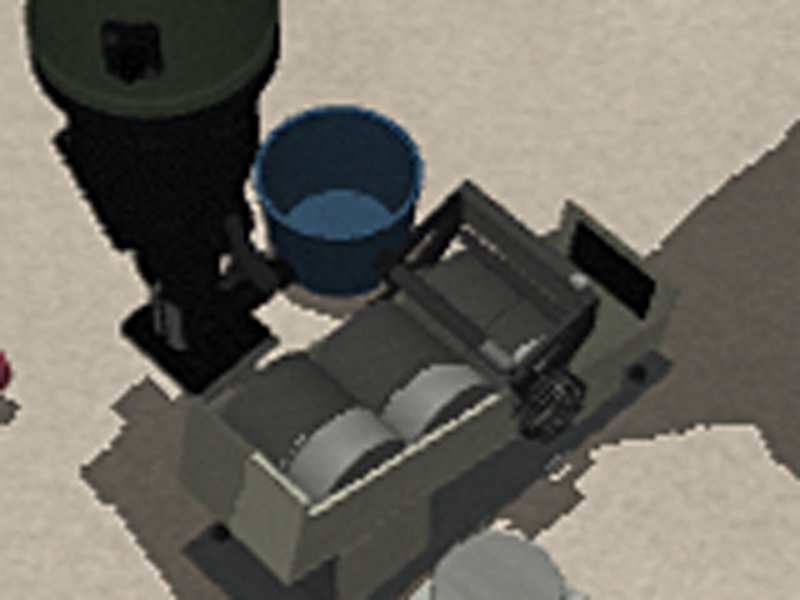

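The gate is well up and the fingertips are near the tread's uphill part, at crop (180,345). I'll shift slightly downhill and press to the stop.

{"op": "carry_out", "data": {
  "rows": [
    [[0.003, 0, 0.002, 0], [0.006, 0, 0.003, 0], [0.006, 0, 0.005, 0], [0.006, 0, 0.006, 0], [0.006, 0, 0.006, 0]]
  ]
}}

```text
clock: 6.1
position: [0.5831, -0.0776, 0.0589]
tool_rot: [-3.142, 0.002, -3.141]
force: [4.7, -0.8, 7.4]
grip_width: -0.0001
finger_force: 3.4
```

{"op": "carry_out", "data": {
  "rows": [
    [[0, 0, 0.002, 0], [0, 0, 0.004, 0], [0, 0, 0.005, 0], [0, 0, 0.005, 0]]
  ]
}}

```text
clock: 6.43
position: [0.5836, -0.0776, 0.054]
tool_rot: [-3.141, 0.002, -3.141]
force: [5.7, -0.3, 8.1]
grip_width: -0.0003
finger_force: 4.0
```

Run:
```python
from h import *
o=bot.observe();print(o['clock'],o['position'],o['force'])
s=bot.grab_frame('scene')
save({'pixels':cv2.resize(s['pixels'][170:290,230:390],(800,600),interpolation=cv2.INTER_CUBIC)},'s6.png')
```

```text
6.4333 [ 0.58355442 -0.07757474  0.0539841 ] [ 5.70380951 -0.3236703   8.12650929]
```

View pics/s6.png

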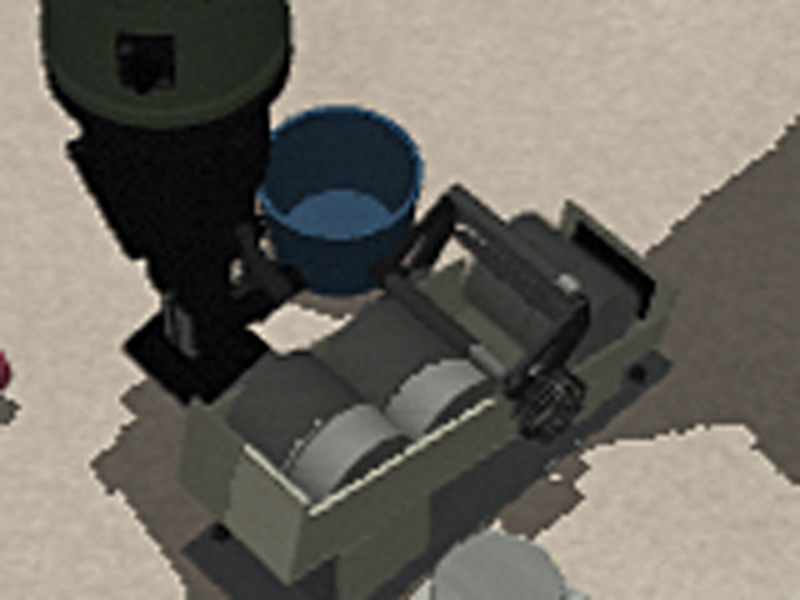

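The front tin has rolled out under the gate and is at the lip, at crop (560,290). I'll press to the hard stop and hold.

{"op": "carry_out", "data": {
  "rows": [
    [[0, 0, 0.002, 0], [0, 0, 0.004, 0], [0, 0, 0.005, 0], [0, 0, 0.005, 0]]
  ]
}}

```text
clock: 6.82
position: [0.5837, -0.0776, 0.049]
tool_rot: [-3.141, 0.003, -3.141]
force: [6.9, -0.5, 7.0]
grip_width: 0.0001
finger_force: 4.2
```

Run:
```python
from h import *
o=bot.observe();print(o['clock'],o['position'],o['force'],o['moment'])
s=bot.grab_frame('scene')
print((proj(s,o['position'])-[235,195])*8)
for l in('paddle','gate'):
    for q in bot.spot_point(s,l)[:1]: print(l,q['conf'],q['position'])
for n,X in(('stop',(.589,-.074,.073)),('up',(.572,-.074,.134))): print(n,proj(s,X))
a=cv2.resize(s['pixels'][195:270,235:335],(800,600),interpolation=cv2.INTER_CUBIC).astype(float)
save({'pixels':(255*(a.clip(0,255)/255)**.5).astype(np.uint8)},'s7.png')
```

```text
6.8167 [ 0.58365377 -0.0776097   0.04900851] [ 6.86188255 -0.51111707  6.997658  ] [-0.03392649 -1.48231287 -0.02785471]
[276.2621339  407.39326455]
paddle 0.55 [266.5, 240.8]
gate 0.69 [332.2, 223.0]
stop [268.22258412 242.21210742]
up [272.49896667 221.48673796]
```

View pics/s7.png

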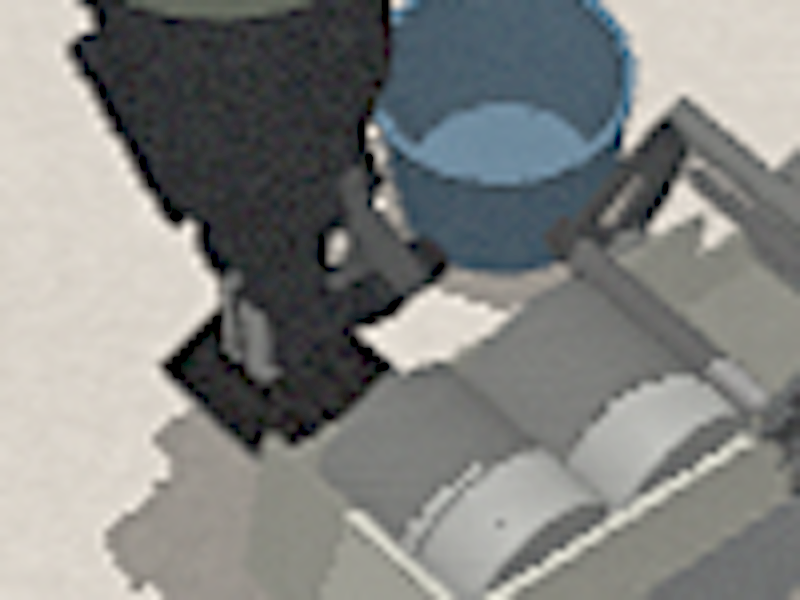

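The paddle is about at its stop position: found at (266,241), expected (268,242). The sideways force comes from my downhill shift, so I'll relieve that and press a little further.

{"op": "carry_out", "data": {
  "rows": [
    [[-0.002, 0, 0.001, 0], [-0.004, 0, 0.003, 0], [-0.004, 0, 0.006, 0], [-0.004, 0, 0.009, 0], [-0.004, 0, 0.009, 0]]
  ]
}}

```text
clock: 7.38
position: [0.5863, -0.0776, 0.0414]
tool_rot: [3.141, 0.0, 3.142]
force: [-12.6, 3.4, 49.9]
grip_width: -0.0
finger_force: 20.8
```

That is the hard stop. I'll ease off slightly and hold.

{"op": "carry_out", "data": {
  "rows": [
    [[0, 0, -0.001, 0], [0, 0, -0.002, 0], [0, 0, -0.002, 0], [0, 0, -0.002, 0], [0, 0, -0.002, 0], [0, 0, -0.002, 0], [0, 0, -0.002, 0], [0, 0, -0.002, 0]]
  ]
}}

```text
clock: 8.05
position: [0.5862, -0.0776, 0.0425]
tool_rot: [3.141, 0.0, -3.141]
force: [-4.9, 0.9, 23.7]
grip_width: -0.0001
finger_force: 10.2
```

Run:
```python
from h import *
o=bot.observe();print(o['clock'],o['position'],o['force'])
s=bot.grab_frame('scene')
save({'pixels':cv2.resize(s['pixels'][170:290,230:390],(800,600),interpolation=cv2.INTER_CUBIC)},'s8.png')
```

```text
8.05 [ 0.58621817 -0.07757214  0.04252672] [-4.88645193  0.89113605 23.71159335]
```

View pics/s8.png

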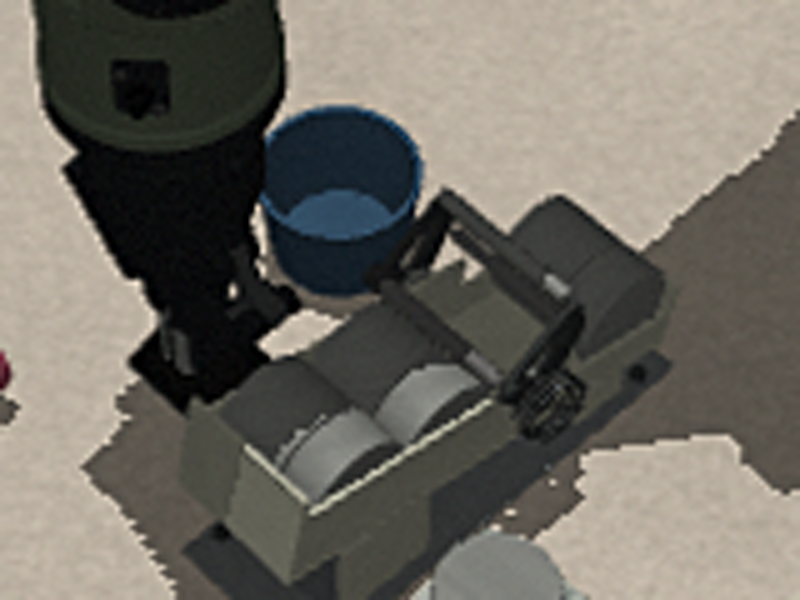

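The tin now rests against the lip, at crop (600,280), with the gate up and the cup unmoved. Now I'll release along the arc.

{"op": "carry_out", "data": {
  "rows": [
    [[0, 0, -0.008, 0], [0, 0, -0.016, 0], [0, 0, -0.024, 0], [0, 0, -0.032, 0], [0, 0, -0.04, 0], [0.002, 0, -0.048, 0], [0.004, 0, -0.056, 0], [0.006, 0, -0.064, 0], [0.008, 0, -0.072, 0], [0.01, 0, -0.08, 0], [0.012, 0, -0.088, 0], [0.012, 0, -0.096, 0]]
  ]
}}

```text
clock: 9.1
position: [0.5741, -0.0776, 0.1383]
tool_rot: [-3.142, 0.0, -3.141]
force: [0.7, -0.2, -0.0]
grip_width: -0.0
finger_force: 0.0
```

{"op": "carry_out", "data": {
  "rows": [
    [[0, 0, -0.01, 0], [0, 0, -0.025, 0], [0, -0.01, -0.05, 0], [0, -0.03, -0.08, 0], [0, -0.06, -0.11, 0], [0, -0.09, -0.13, 0], [0, -0.12, -0.14, 0], [0, -0.15, -0.14, 0], [0, -0.17, -0.14, 0], [0, -0.18, -0.14, 0], [0, -0.18, -0.14, 0], [0, -0.18, -0.14, 0]]
  ]
}}

```text
clock: 10.1
position: [0.5745, -0.257, 0.2774]
tool_rot: [3.141, -0.0, -3.141]
force: [0.5, 0.3, -0.5]
grip_width: 0.0004
finger_force: 0.0
```

Run:
```python
from h import *
o=bot.observe();print(o['clock'],o['position'],o['force'])
s=bot.grab_frame('scene');t=bot.grab_frame('top')
for l in('paddle','gate','tea_cup'): print(l,[(q['position'],q['conf']) for q in bot.spot_point(s,l)[:1]])
r=lambda a:cv2.resize(a,(400,400),interpolation=cv2.INTER_CUBIC)
save({'pixels':np.hstack([r(s['pixels'][170:300,240:370]),r(t['pixels'][185:315,270:400])])},'s9.png')
```

```text
10.1 [ 0.5744577  -0.25704773  0.27741695] [ 0.47501797  0.33074167 -0.53096267]
paddle [([273.3, 215.8], 0.58)]
gate [([329.6, 227.1], 0.62)]
tea_cup [([296.5, 219.2], 0.87)]
```

View pics/s9.png

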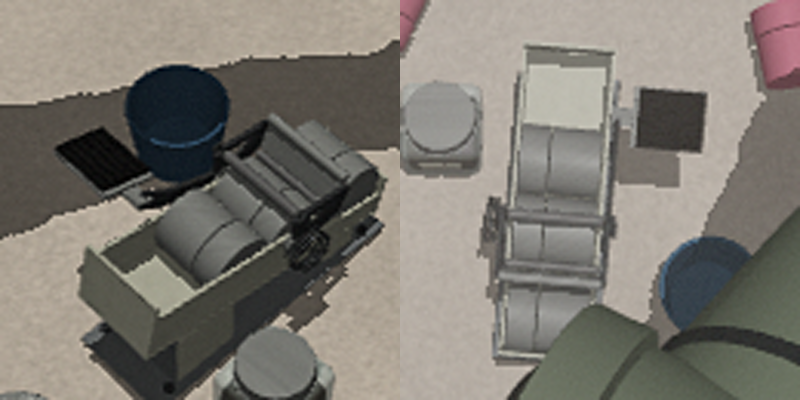

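The front tin lies at the lip, right half (545,320). The gate is shut, the next tin is against it at (550,245), and the third has moved up behind. The paddle is fully up and the cup is where it was. I'm handing in.

```bash
python3 -c "
from h import *
print(bot.job_done())"
```

```text
the job is handed in; nothing more can be done
None
```

One tin was let out and rests against the front lip. The lever is back up, the gate is shut with the next tin against it, and the hand is clear; the fingertips peaked at about 50 N on the paddle's hard stop, and the job was handed in at about 10 s.

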